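# Set out the silver coins on the graduated display risers

## Robot

A 6-joint arm with a two-finger parallel gripper is mounted at the origin on the work surface. World frame = base frame: x ahead of the robot, y to its left, z up, the work surface at z = 0. Lengths are in mm, angles in rad, forces in N, time in s.
With the tool pointing down it reaches from about 300 to 875 mm from the base axis. Payload 4.2 kg.
Tool frame: the origin (TCP) lies midway between the tips of the shut fingers; the grasp point (between the pads) lies 19 mm behind it; z points along the fingers, y is the direction in which the jaws open and shut (so a half turn about z gives the same grasp; the last joint's range is limited). The gripper opens to 85 mm and grips with 20 to 120 N. Pads are 22 mm wide; open, the fingers measure 114 mm over their backs; the gripper's body (76 mm by 85 mm) begins 54 mm behind the grasp point. The pads swing forward as they close: fully open they stand 13 mm farther back than shut.
Start: joints at [-1.272, 0.32, 1.565, -0, 1.257, -0.02], TCP at [180.224, -546.041, 231.338] pointing down, gripper open.
Joint ranges: [-3.11, 3.11], [-0.84, 2.01], [0.21, 2.61], [-1.34, 4.49], [0.05, 2.63], [-2.56, 2.56]. Speed limits (rad/s): [2.57, 2.57, 3.14, 3.14, 3.14, 3.14].

## Interface

Orientations are given as a 3x3 rotation matrix whose columns are the frame's x, y, z axes.
In Python, from rig import ctrl, cams, job gives the robot as it stands.
- The arm moves only by the tool send_rows, never from a script. Its arguments are lists of equal length, an entry for each row: "fingers": the closure, from -1 (fully open) to 1 (shut), so that 0 is half open; "translation": the shift along the tool's x, y, z in m, a list of three; "dr": the turn, a rotation vector about the tool's x, y, z in degrees, a list of three. In form: {"fingers": [fingers, ...], "translation": [[tx, ty, tz], ...], "dr": [[rx, ry, rz], ...]}. A call has 1 to 20 rows; each row shifts and turns the commanded pose from where the row before left it, along the tool's axes as they then stand; what a row does not reach is not made up. A row lasts 1/12 s, in which the tool goes at most 41.7 mm and 7.16 degrees, less where a joint would pass 70% of its speed; a pose out of reach is approached as far as the arm can. A call is refused whole if a number of a shift passes 0.0417 or a number of a turn 7.16, either way. A call with a gripper value outside its range is refused whole. The fingers move at their own pace and stop on an object; the grip force is fixed at half the most. Time passes only in rows, so rows that do not move let the fingers close. It gives the time, the measured TCP pose, the force and the opening at its end, in the units of the state.
- ctrl.get_obs(): the state, without advancing time (a new reading comes with each control period).
- cams.snapshot(name): name is "scene" or "top"; returns a dict with "image" (384x512x3 uint8, red, green, blue), "range_z" (384x512 float32, mm along the optical axis (not along the pixel's ray), 0 where there is no reading), "mtx" (3x3 intrinsics, pixels), "extrinsics" (4x4, takes a point from world to camera coordinates). Camera axes: x right, y up, looking along -z (the intrinsics and any distortion apply to the point x, -y, -z); pixel columns grow to the right and rows downward; lengths in mm; the calibration is good to about 2 mm. A picture is of the moment at which its call begins.
- job.finish_job(): hands the job in, once; it reports no verdict.
The state is a dict: "time": time; "qpos": joint angles; "joint_velocities": joint speeds; "tau": joint torques, N m; "tcp_pos": TCP position; "tool_rot": TCP orientation; "wrist_force": force on the tool from outside, world axes, zero at the start; "moment": the same for the moment, N m; "width": opening from 0.0 (shut) to 1.0 (fully open).
Only numpy, scipy, OpenCV 4.12 (cv2) and the standard library are available. Lean on these libraries where they do the work, as an engineer would, in place of code of your own. Each camera call takes 0.05 s, during which the arm holds its last target. There are 200 camera calls.

## Task

Dress the coin carver's counter for opening: set the four silver coins out on the wooden display risers by size, the largest on the tallest riser, the next largest on the next tallest, and so on down to the smallest on the lowest, each lying flat in the middle of its riser. Set them down rather than dropping them. Leave the two copper coins lying where they are and do not shift the risers.

Things in the scene. Friction and masses are not known exactly. Their poses are not given: they have to be found in the camera images.
- silver_xl: the largest silver coin: a bright silver-grey pierced coin 50 mm across, sealed in a rigid round capsule, black foam round the coin and a thin clear rim; the capsule is a flat disc 60 mm in diameter and 12 mm thick, lying loose on the counter, graspable across its diameter; origin at the centre of its underside, z up
- silver_l: the second-largest silver coin: a bright silver-grey pierced coin 39 mm across, sealed in a rigid round capsule, black foam round the coin and a thin clear rim; the capsule is a flat disc 48 mm in diameter and 10 mm thick, lying loose on the counter, graspable across its diameter; origin at the centre of its underside, z up
- silver_m: the third-largest silver coin: a bright silver-grey pierced coin 30 mm across, sealed in a rigid round capsule, black foam round the coin and a thin clear rim; the capsule is a flat disc 38 mm in diameter and 9 mm thick, lying loose on the counter, graspable across its diameter; origin at the centre of its underside, z up
- silver_s: the smallest silver coin: a bright silver-grey pierced coin 22 mm across, sealed in a rigid round capsule, black foam round the coin and a thin clear rim; the capsule is a flat disc 28 mm in diameter and 8 mm thick, lying loose on the counter, graspable across its diameter; origin at the centre of its underside, z up
- copper_l: the larger copper coin: a bright orange-red copper pierced coin 39 mm across, sealed in a rigid round capsule, black foam round the coin and a thin clear rim; the capsule is a flat disc 48 mm in diameter and 10 mm thick, lying loose on the counter, graspable across its diameter; origin at the centre of its underside, z up
- copper_m: the smaller copper coin: a bright orange-red copper pierced coin 30 mm across, sealed in a rigid round capsule, black foam round the coin and a thin clear rim; the capsule is a flat disc 38 mm in diameter and 9 mm thick, lying loose on the counter, graspable across its diameter; origin at the centre of its underside, z up
- riser_100: the tallest display riser: a loose pale wooden block, 80 mm square and 100 mm high, with a 68 mm square blue felt inlay flush in its flat top; stands on the counter; origin at the centre of its underside, z up, top surface 100 mm above it; x and y axes square to its sides
- riser_75: the second-tallest display riser: a loose pale wooden block, 80 mm square and 75 mm high, with a 68 mm square blue felt inlay flush in its flat top; stands on the counter; origin at the centre of its underside, z up, top surface 75 mm above it; x and y axes square to its sides
- riser_50: the third-tallest display riser: a loose pale wooden block, 80 mm square and 50 mm high, with a 68 mm square blue felt inlay flush in its flat top; stands on the counter; origin at the centre of its underside, z up, top surface 50 mm above it; x and y axes square to its sides
- riser_25: the lowest display riser: a loose pale wooden block, 80 mm square and 25 mm high, with a 68 mm square blue felt inlay flush in its flat top; stands on the counter; origin at the centre of its underside, z up, top surface 25 mm above it; x and y axes square to its sides
Not all that is in view belongs to the job. Leave any purple look-alike of the silver_s alone. Leave any pink look-alike of the riser_100 alone.

How it is judged (in metres and radians):
At the end, for the whole second after the job is handed in: Each silver coin rests flat (within 0.1 rad) on top of its own riser (largest on tallest, in order down to smallest on lowest), its centre within 12 mm of the riser's centre, at rest; the risers stand upright within 25 mm of, and both copper coins within 20 mm of, where they began (horizontal distance between silver_xl and riser_100 below 0.012 m and z of silver_xl in the frame of riser_100 between 0.096 and 0.104 m and angle between each of silver_xl, riser_100, silver_l, riser_75, silver_m, riser_50, silver_s, riser_25's own z axis and vertical below 0.1 rad and linear speed of each of silver_xl, riser_100, silver_l, riser_75, silver_m, riser_50, silver_s, riser_25 below 0.02 m/s and distance of each of riser_100, riser_75, riser_50, riser_25 from where it was at the start of the episode below 0.025 m and horizontal distance between silver_l and riser_75 below 0.012 m and z of silver_l in the frame of riser_75 between 0.071 and 0.079 m and horizontal distance between silver_m and riser_50 below 0.012 m and z of silver_m in the frame of riser_50 between 0.046 and 0.054 m and horizontal distance between silver_s and riser_25 below 0.012 m and z of silver_s in the frame of riser_25 between 0.021 and 0.029 m and distance of each of copper_l, copper_m from where it was at the start of the episode below 0.02 m); the robot touches nothing.
It fails at once if a copper coin is moved by more than 20 mm (distance of any of copper_l, copper_m from where it was at the start of the episode above 0.02 m).
It fails at once if a riser is moved or knocked by more than 25 mm (distance of any of riser_100, riser_75, riser_50, riser_25 from where it was at the start of the episode above 0.025 m).
It fails at once if a silver coin is dropped or flung (moves faster than 0.6 m/s out of the grip, as after a fall of about 20 mm) ((linear speed of silver_xl above 0.6 m/s and contact force between the fingers and silver_xl below 0.02 N) or (linear speed of silver_l above 0.6 m/s and contact force between the fingers and silver_l below 0.02 N) or (linear speed of silver_m above 0.6 m/s and contact force between the fingers and silver_m below 0.02 N) or (linear speed of silver_s above 0.6 m/s and contact force between the fingers and silver_s below 0.02 N)).
It also fails if it takes over 104 s, if anything falls off the work surface, if the arm or the gripper's body presses on something with over 40 N, if the wrist force passes 120 N, or if a joint passes its speed limit or range.

## Working session

There is one attempt and no reset: what is moved stays moved. The work goes in short steps, Python scripts to look and compute and a tool call to move; the robot and the scene stay as the last step left them, time stands still between calls to the robot, and variables do not carry over. Pictures are saved under pics/ and viewed, about 12 in all and at most 16, crops included, and the job is handed in when it is done.

Besides the shell and the picture viewer there is one more tool, called as name(argument=value, ...) on one line, values as JSON. send_rows: Moves the arm, as the interface text tells. Its arguments: {"type":"object","properties":{"fingers":{"type":"array"},"translation":{"type":"array"},"dr":{"type":"array"}},"required":["fingers","translation","dr"]}

```bash
mkdir -p pics; ls
python3 - <<'E'
from rig import ctrl,cams,job
import cv2,numpy as np
for n in("top","scene"):
    s=cams.snapshot(n); cv2.imwrite(f"pics/{n}0.png",s["image"][:,:,::-1]); np.savez(f"{n}0.npz",**s)
    print(n,s["mtx"],s["extrinsics"].round(3),s.keys())
o=ctrl.get_obs();print(o)
E
```

```text
pics
top [[412.30566469   0.         256.17927314]
 [  0.         412.30566469 188.98918462]
 [  0.           0.           1.        ]] [[-9.00000e-03 -1.00000e+00 -7.00000e-03  1.23580e+01]
 [ 9.83000e-01 -1.00000e-02  1.85000e-01 -5.78380e+02]
 [-1.85000e-01 -5.00000e-03  9.83000e-01 -7.47156e+02]
 [ 0.00000e+00  0.00000e+00  0.00000e+00  1.00000e+00]] dict_keys(['image', 'range_z', 'mtx', 'extrinsics'])
scene [[459.93070328   0.         248.62215747]
 [  0.         459.93070328 189.74539608]
 [  0.           0.           1.        ]] [[-7.210000e-01  6.930000e-01 -7.000000e-03  4.121600e+02]
 [-4.560000e-01 -4.670000e-01  7.580000e-01  2.164620e+02]
 [ 5.220000e-01  5.500000e-01  6.520000e-01 -1.223367e+03]
 [ 0.000000e+00  0.000000e+00  0.000000e+00  1.000000e+00]] dict_keys(['image', 'range_z', 'mtx', 'extrinsics'])
{'time': 0.1, 'qpos': array([-1.27203492e+00,  3.20203379e-01,  1.56556867e+00,  7.47670369e-06,
        1.25740982e+00, -1.99980197e-02]), 'joint_velocities': array([ 0.00011916, -0.00129075, -0.00263229, -0.00129825, -0.00016785,
       -0.00021944]), 'tau': array([-2.01473299e-04, -4.16408050e+01, -2.34704429e+01, -2.26058830e-05,
        4.91099636e-03, -1.25121213e-05]), 'tcp_pos': array([ 180.07366974, -545.61479427,  230.57595057]), 'tool_rot': array([[ 9.49625662e-01,  3.13386165e-01, -4.60965768e-04],
       [ 3.13386502e-01, -9.49624445e-01,  1.52090562e-03],
       [ 3.88864199e-05, -1.58875146e-03, -9.99998737e-01]]), 'wrist_force': array([-0.03441491,  0.11454957,  0.51261803]), 'moment': array([-0.00798219, -0.03378945, -0.04320819]), 'width': 0.9968762345383516}
```

View pics/top0.png

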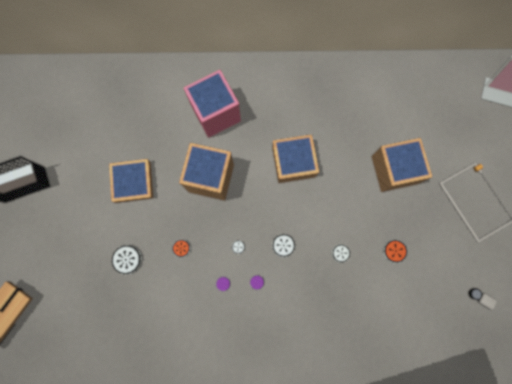

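View pics/scene0.png

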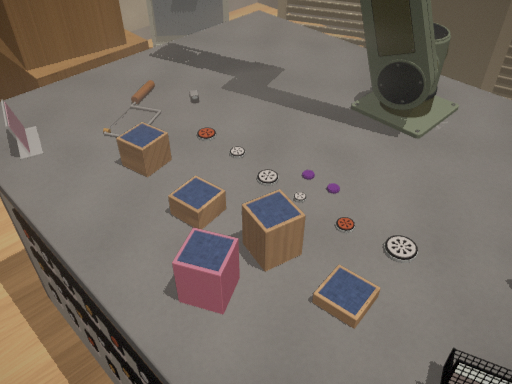

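The top view shows the felt tops: lowest riser (130,180), 100 mm (207,168), 50 mm (296,157), 75 mm (405,163), with the pink decoy at (212,98). Silver coins are xl (126,259), s (238,247), l (284,245) and m (341,253). Copper coins are at (181,248) and (396,251).

```bash
cat > h.py <<'E'
import numpy as np,cv2
from rig import ctrl,cams,job
def ray(s,u,v,z):
    E=s["extrinsics"];K=s["mtx"]
    d=np.array([(u-K[0,2])/K[0,0],-(v-K[1,2])/K[1,1],-1.])
    R=E[:3,:3];c=-R.T@E[:3,3];d=R.T@d
    return c+d*(z-c[2])/d[2]
def pz(s,u,v):
    """height from range at pixel"""
    E=s["extrinsics"];K=s["mtx"];r=np.median(s["range_z"][int(v)-2:int(v)+3,int(u)-2:int(u)+3])
    p=np.array([(u-K[0,2])/K[0,0]*r,-(v-K[1,2])/K[1,1]*r,-r])
    return E[:3,:3].T@(p-E[:3,3])
def proj(s,p):
    E=s["extrinsics"];K=s["mtx"];c=E[:3,:3]@np.asarray(p,float)+E[:3,3]
    return K[0,0]*c[0]/-c[2]+K[0,2],K[1,1]*-c[1]/-c[2]+K[1,2]
def blobs(m,amin):
    n,l,st,ce=cv2.connectedComponentsWithStats(m.astype(np.uint8))
    return [(ce[i],st[i,4],(l==i).astype(np.uint8)) for i in range(1,n) if st[i,4]>=amin]
def felt(s):
    h=cv2.cvtColor(s["image"],cv2.COLOR_RGB2HSV)
    out=[]
    for c,a,m in blobs((h[...,0]>100)&(h[...,0]<128)&(h[...,1]>90),150):
        z=pz(s,*c)[2]
        if not 15<z<115: continue
        ct=max(cv2.findContours(m,0,1)[0],key=cv2.contourArea)
        P=np.array([ray(s,u,v,z)[:2] for u,v in ct[:,0]],np.float32)
        (cx,cy),wh,ang=cv2.minAreaRect(P)
        out.append((round(z,1),np.round([cx,cy],1),np.round(wh,1),round(ang,1),np.round(c)))
    return out
E
python3 - <<'E'
from h import *
for n in("top","scene"):
    s=dict(np.load(n+"0.npz")); print(n)
    for f in felt(s): print(*f)
    h=cv2.cvtColor(s["image"],cv2.COLOR_RGB2HSV).astype(int)
    for name,m in(("silver",(h[...,1]<50)&(h[...,2]>150)),("copper",(h[...,0]<14)&(h[...,1]>170)&(h[...,2]>110))):
        m=cv2.morphologyEx(m.astype(np.uint8),cv2.MORPH_CLOSE,np.ones((5,5)))
        for c,a,b in blobs(m,30):
            p=pz(s,*c)
            if abs(p[2])>25 or a>900: continue
            ct=max(cv2.findContours(b,0,1)[0],key=cv2.contourArea)
            P=np.array([ray(s,u,v,9)[:2] for u,v in ct[:,0]],np.float32)
            (x,y),r=cv2.minEnclosingCircle(P)
            print(name,c.round(),"z%.1f"%p[2],"ctr",round(x,1),round(y,1),"dia %.1f"%(2*r),"cen",ray(s,*c,9)[:2].round(1))
E
```

```text
top
100.8 [753.5  92.7] [60.8 60.6] 27.6 [210.  95.]
51.2 [645.2 -70.8] [60.2 60.4] 8.9 [295. 156.]
76.4 [ 626.3 -279.7] [60.7 60.6] 11.7 [406. 161.]
100.8 [612.4 101.8] [60.9 60.7] 76.3 [205. 167.]
25.6 [605.9 264.5] [59.9 60.4] 6.3 [129. 180.]
silver [496.  94.] z6.4 ctr 794.5 -513.2 dia 77.3 cen [ 788.3 -507.7]
silver [460. 201.] z1.0 ctr 557.0 -441.9 dia 161.0 cen [ 558.3 -407.5]
silver [283. 245.] z11.2 ctr 472.3 -45.9 dia 40.1 cen [472.2 -46. ]
silver [238. 247.] z8.5 ctr 469.7 45.8 dia 24.9 cen [470.   45.1]
silver [341. 253.] z9.9 ctr 455.7 -160.3 dia 31.3 cen [ 455.7 -160.5]
silver [125. 259.] z12.2 ctr 447.0 269.5 dia 50.9 cen [446.9 269.7]
silver [488. 301.] z15.7 ctr 360.2 -443.4 dia 26.2 cen [ 360.  -442.8]
copper [181. 248.] z9.3 ctr 468.5 159.8 dia 26.6 cen [468.5 159.5]
copper [395. 251.] z10.2 ctr 459.2 -269.3 dia 37.8 cen [ 458.9 -269.1]
scene
24.8 [603.3 264.6] [64.  64.7] 6.6 [349. 293.]
silver [ 31. 144.] z4.4 ctr 782.7 -537.4 dia 133.2 cen [ 787.2 -525.5]
silver [237. 150.] z9.7 ctr 453.2 -162.2 dia 30.6 cen [ 453.4 -161.8]
silver [267. 175.] z10.2 ctr 469.6 -47.2 dia 37.8 cen [469.6 -47. ]
silver [300. 195.] z8.8 ctr 468.7 45.1 dia 21.3 cen [468.9  45. ]
silver [402. 247.] z11.8 ctr 442.0 270.4 dia 54.9 cen [442.5 268.8]
copper [344. 223.] z9.0 ctr 467.1 159.6 dia 27.4 cen [469.4 159.3]
```

Both views agree within about 3 mm and the heights and sizes match what was given. I'll start with silver_m: turn the tool square to the world, so tool x,y,z = world +x,−y,−z, then go above it.

send_rows(fingers=[-1, -1, -1, -1, -1, -1, -1, -1, -1, -1, -1, -1, -1, -1, -1, -1, -1, -1, -1], translation=[[0, 0, 0], [0, 0, 0], [0, 0, 0], [0.0196, -0.0275, 0.0057], [0.0196, -0.0275, 0.0057], [0.0196, -0.0275, 0.0057], [0.0196, -0.0275, 0.0057], [0.0196, -0.0275, 0.0057], [0.0196, -0.0275, 0.0057], [0.0196, -0.0275, 0.0057], [0.0196, -0.0275, 0.0057], [0.0196, -0.0275, 0.0057], [0.0196, -0.0275, 0.0057], [0.0196, -0.0275, 0.0057], [0.0196, -0.0275, 0.0057], [0.0196, -0.0275, 0.0057], [0.0196, -0.0275, 0.0057], [0, 0, 0], [0, 0, 0]], dr=[[0, 0, 6.1], [0, 0, 6.1], [0, 0, 6.1], [0, 0, 0], [0, 0, 0], [0, 0, 0], [0, 0, 0], [0, 0, 0], [0, 0, 0], [0, 0, 0], [0, 0, 0], [0, 0, 0], [0, 0, 0], [0, 0, 0], [0, 0, 0], [0, 0, 0], [0, 0, 0], [0, 0, 0], [0, 0, 0]])

```text
time: 1.68
tcp_pos: [455.0, -159.9, 150.9]
tool_rot: [[1.0, 0.003, -0.002], [0.003, -1.0, 0.0], [-0.002, -0.0, -1.0]]
wrist_force: [-0.1, -1.0, 0.3]
width: 1.001
```

send_rows(fingers=[-1, -1, -1, -1, -1, -1, -1, -1, -1, 1, 1, 1, 1, 1, 1, 1, 1], translation=[[0, 0.001, 0.02], [0, 0, 0.02], [0, 0, 0.02], [0, 0, 0.02], [0, 0, 0.02], [0, 0, 0.02], [0, 0, 0.02], [0, 0, 0.009], [0, 0, 0], [0, 0, 0], [0, 0, 0], [0, 0, 0], [0, 0, 0], [0, 0, 0], [0, 0, 0], [0, 0, 0], [0, 0, 0]], dr=[[0, 0, 0], [0, 0, 0], [0, 0, 0], [0, 0, 0], [0, 0, 0], [0, 0, 0], [0, 0, 0], [0, 0, 0], [0, 0, 0], [0, 0, 0], [0, 0, 0], [0, 0, 0], [0, 0, 0], [0, 0, 0], [0, 0, 0], [0, 0, 0], [0, 0, 0]])

```text
time: 3.1
tcp_pos: [455.5, -162.5, 4.1]
tool_rot: [[1.0, -0.0, 0.002], [-0.0, -1.0, -0.001], [0.002, 0.001, -1.0]]
wrist_force: [-1.2, -0.6, 8.0]
width: 0.401
```

send_rows(fingers=[1, 1, 1, 1, 1, 1, 1, 1, 1, 1], translation=[[0, 0, 0], [0, 0, -0.004], [0, 0, -0.01], [0, 0, -0.02], [0, 0, -0.02], [0, 0, -0.02], [0, 0, -0.02], [0, 0, -0.02], [0, 0, 0], [0, 0, 0]], dr=[[0, 0, 0], [0, 0, 0], [0, 0, 0], [0, 0, 0], [0, 0, 0], [0, 0, 0], [0, 0, 0], [0, 0, 0], [0, 0, 0], [0, 0, 0]])

```text
time: 3.93
tcp_pos: [455.4, -162.4, 117.7]
tool_rot: [[1.0, -0.0, 0.003], [-0.0, -1.0, -0.001], [0.003, 0.001, -1.0]]
wrist_force: [-1.0, 0.1, -1.0]
width: 0.395
```

Run:
```python
from h import *
s=cams.snapshot("scene"); o=ctrl.get_obs();print(o["tcp_pos"].round(1),o["width"],o["wrist_force"].round(1))
u,v=map(int,proj(s,o["tcp_pos"])); c=s["image"][max(v-60,0):v+60,u-80:u+80,::-1]
cv2.imwrite("pics/g1.png",cv2.resize(c,None,fx=4,fy=4,interpolation=2))
```

```text
[ 454.6 -162.   116.6] 0.39672859028750296 [ 0.4  0.1 -1.4]
```

View pics/g1.png

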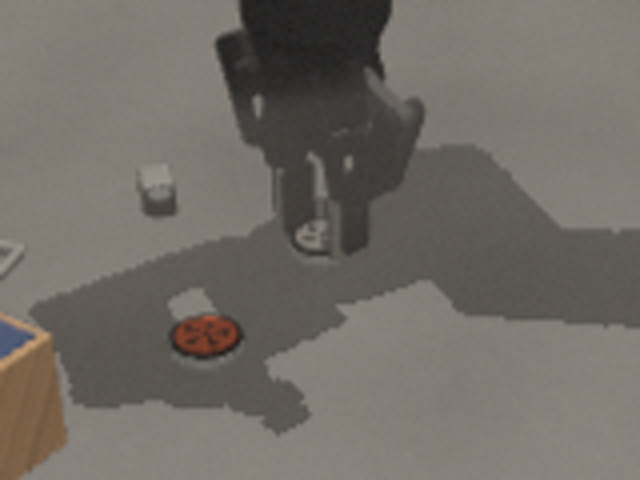

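The coin is gripped and level. Next, carry it over riser_50 and lower it.

send_rows(fingers=[1, 1, 1, 1, 1, 1, 1, 1, 1, 1, 1, 1, 1, 1, 1, 1, 1, 1], translation=[[0.01, -0.0046, 0], [0.018, -0.0091, 0], [0.02, -0.0091, 0], [0.02, -0.0091, 0], [0.02, -0.0091, 0], [0.02, -0.0091, 0], [0.02, -0.0091, 0], [0.02, -0.0091, 0], [0.02, -0.0091, 0], [0.014, -0.0091, 0], [0.008, -0.0045, 0], [0, 0, 0.012], [0, 0, 0.014], [0, 0, 0.014], [0, 0, 0.01], [0, 0, 0.004], [0, 0, 0], [0, 0, 0]], dr=[[0, 0, 0], [0, 0, 0], [0, 0, 0], [0, 0, 0], [0, 0, 0], [0, 0, 0], [0, 0, 0], [0, 0, 0], [0, 0, 0], [0, 0, 0], [0, 0, 0], [0, 0, 0], [0, 0, 0], [0, 0, 0], [0, 0, 0], [0, 0, 0], [0, 0, 0], [0, 0, 0]])

```text
time: 5.48
tcp_pos: [644.7, -71.6, 62.4]
tool_rot: [[1.0, -0.001, -0.0], [-0.001, -1.0, -0.0], [-0.0, 0.0, -1.0]]
wrist_force: [0.1, 0.6, 0.1]
width: 0.401
```

send_rows(fingers=[1, 1, 1, 1, 1, 1], translation=[[0, 0, 0.003], [0, 0, 0.002], [0, 0, 0.0015], [0, 0, 0.0013], [0, 0, 0], [0, 0, 0]], dr=[[0, 0, 0], [0, 0, 0], [0, 0, 0], [0, 0, 0], [0, 0, 0], [0, 0, 0]])

```text
time: 5.98
tcp_pos: [644.9, -71.3, 54.7]
tool_rot: [[1.0, -0.001, 0.0], [-0.001, -1.0, -0.0], [0.0, 0.0, -1.0]]
wrist_force: [-0.3, -0.1, 0.1]
width: 0.4
```

Run:
```python
from h import *
s=cams.snapshot("scene"); o=ctrl.get_obs();print(o["tcp_pos"].round(1),o["width"],o["wrist_force"].round(1))
u,v=map(int,proj(s,o["tcp_pos"])); c=s["image"][max(v-60,0):v+60,u-80:u+80,::-1]
cv2.imwrite("pics/g2.png",cv2.resize(c,None,fx=4,fy=4,interpolation=2))
```

```text
[645.  -71.3  54.8] 0.3995691246118936 [ 0.4 -0.5 -0.2]
```

View pics/g2.png

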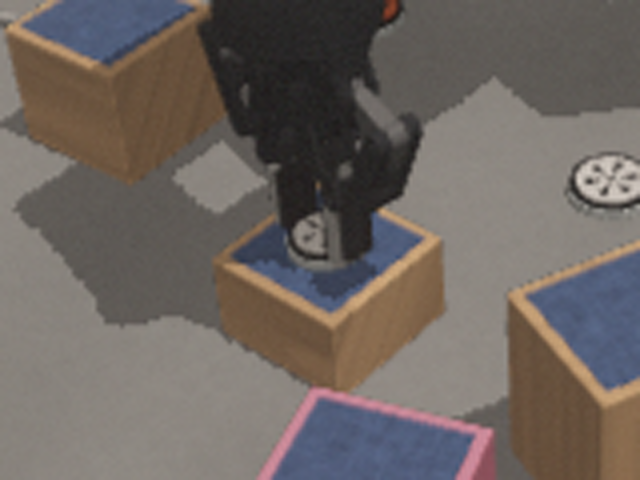

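The coin is just above the felt and there's no contact force yet. I'll ease down to touch.

send_rows(fingers=[1, 1, 1], translation=[[0, 0, 0.001], [0, 0, 0], [0, 0, 0]], dr=[[0, 0, 0], [0, 0, 0], [0, 0, 0]])

```text
time: 6.28
tcp_pos: [645.2, -71.3, 54.2]
tool_rot: [[1.0, -0.001, 0.001], [-0.001, -1.0, -0.0], [0.001, 0.0, -1.0]]
wrist_force: [-1.0, -0.7, 3.2]
width: 0.397
```

send_rows(fingers=[1, 1, 1], translation=[[0, 0, 0.001], [0, 0, 0], [0, 0, 0]], dr=[[0, 0, 0], [0, 0, 0], [0, 0, 0]])

```text
time: 6.53
tcp_pos: [645.2, -71.4, 54.1]
tool_rot: [[1.0, -0.001, 0.001], [-0.001, -1.0, -0.0], [0.001, 0.0, -1.0]]
wrist_force: [-2.9, 0.6, 7.8]
width: 0.399
```

send_rows(fingers=[0, 0, 0, 0, -0.5, -1, -1, -1, -1, -1, -1, -1], translation=[[0, 0, 0], [0, 0, 0], [0, 0, 0], [0, 0, 0], [0, 0, 0], [0, 0, -0.005], [0, 0, -0.015], [0, 0, -0.02], [0, 0, -0.02], [0, 0, -0.02], [0, 0, -0.02], [0, 0, 0]], dr=[[0, 0, 0], [0, 0, 0], [0, 0, 0], [0, 0, 0], [0, 0, 0], [0, 0, 0], [0, 0, 0], [0, 0, 0], [0, 0, 0], [0, 0, 0], [0, 0, 0], [0, 0, 0]])

```text
time: 7.53
tcp_pos: [647.4, -71.7, 157.7]
tool_rot: [[1.0, -0.001, 0.009], [-0.001, -1.0, -0.001], [0.009, 0.001, -1.0]]
wrist_force: [0.4, 0.6, 0.7]
width: 1.001
```

send_rows(fingers=[-1, -1, -1, -1, -1, -1, -1, -1, -1, -1, -1, -1, -1], translation=[[-0.0174, -0.0025, 0], [-0.0174, -0.0025, 0], [-0.0174, -0.0025, 0], [-0.0174, -0.0025, 0], [-0.0174, -0.0025, 0], [-0.0174, -0.0025, 0], [-0.0174, -0.0025, 0], [-0.0174, -0.0025, 0], [-0.0174, -0.0025, 0], [-0.0174, -0.0025, 0], [0, 0, 0], [0, 0, 0], [0, 0, 0]], dr=[[0, 0, 0], [0, 0, 0], [0, 0, 0], [0, 0, 0], [0, 0, 0], [0, 0, 0], [0, 0, 0], [0, 0, 0], [0, 0, 0], [0, 0, 0], [0, 0, 0], [0, 0, 0], [0, 0, 0]])

```text
time: 8.62
tcp_pos: [471.9, -46.3, 152.8]
tool_rot: [[1.0, -0.001, 0.001], [-0.001, -1.0, -0.0], [0.001, 0.0, -1.0]]
wrist_force: [0.0, -0.2, -0.1]
width: 0.998
```

Run:
```python
from h import *
s=cams.snapshot("top"); o=ctrl.get_obs();print(o["tcp_pos"].round(1),o["width"])
for f in felt(s): print(*f)
h=cv2.cvtColor(s["image"],cv2.COLOR_RGB2HSV).astype(int)
for c,a,b in blobs(cv2.morphologyEx(((h[...,1]<50)&(h[...,2]>150)).astype(np.uint8),cv2.MORPH_CLOSE,np.ones((5,5))),30):
    z=pz(s,*c)[2]; print(c.round(),z.round(1),ray(s,*c,z)[:2].round(1))
cv2.imwrite("pics/t1.png",cv2.resize(s["image"][100:300,80:450,::-1],None,fx=2,fy=2))
```

```text
[472.  -46.4 152.8] 0.9965840487350048
101.3 [753.6  92.8] [59.9 60.9] 27.6 [210.  95.]
59.5 [642.3 -70.1] [60.3 59.8] 8.2 [295. 156.]
76.6 [ 626.2 -279.7] [60.7 60.5] 11.4 [406. 161.]
101.2 [612.3 101.7] [60.9 60.7] 76.3 [205. 167.]
25.8 [606.  264.4] [59.8 60.5] 6.7 [129. 180.]
[189. 151.] 100.3 [643.8 130.8]
[392. 113.] 0.9 [ 751.7 -284.4]
[496.  94.] 5.3 [ 790.8 -509.3]
[335. 159.] 1.3 [ 650.4 -158.7]
[296. 154.] 60.0 [645.3 -71.5]
[ 65. 165.] 0.6 [643.6 408.9]
[467. 191.] 1.7 [ 580.5 -427.7]
[ 15. 174.] 52.9 [613.6 480.4]
[319. 219.] 510.8 [467.3 -45.5]
[196. 279.] 0.6 [407.6 129.6]
[278. 289.] 1.3 [386.1 -33.8]
[489. 301.] 15.1 [ 360.3 -439.9]
```

View pics/t1.png

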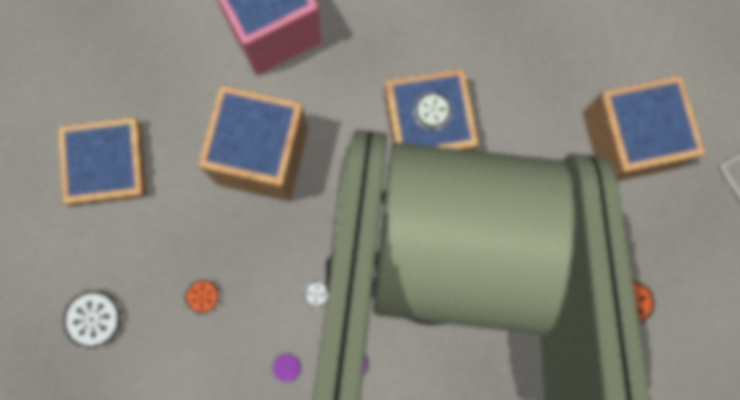

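silver_m sits at the centre of riser_50, within 1 mm, and the riser hasn't moved. Next is silver_l.

send_rows(fingers=[-1, -1, -1, -1, -1, -1, -1, -1, -1, 1, 1, 1, 1, 1, 1, 1], translation=[[0, 0, 0.02], [0, 0, 0.02], [0, 0, 0.02], [0, 0, 0.02], [0, 0, 0.02], [0, 0, 0.02], [0, 0, 0.02], [0, 0, 0.01], [0, 0, 0], [0, 0, 0], [0, 0, 0], [0, 0, 0], [0, 0, 0], [0, 0, 0], [0, 0, 0], [0, 0, 0]], dr=[[0, 0, 0], [0, 0, 0], [0, 0, 0], [0, 0, 0], [0, 0, 0], [0, 0, 0], [0, 0, 0], [0, 0, 0], [0, 0, 0], [0, 0, 0], [0, 0, 0], [0, 0, 0], [0, 0, 0], [0, 0, 0], [0, 0, 0], [0, 0, 0]])

```text
time: 10.0
tcp_pos: [472.0, -46.4, 4.3]
tool_rot: [[1.0, -0.001, 0.003], [-0.001, -1.0, -0.0], [0.003, 0.0, -1.0]]
wrist_force: [-0.8, 0.0, 6.2]
width: 0.514
```

send_rows(fingers=[1, 1, 1, 1, 1, 1, 1, 1, 1, 1, 1, 1], translation=[[0, 0, -0.003], [0, 0, -0.007], [0, 0, -0.015], [0, 0, -0.02], [0, 0, -0.02], [0, 0, -0.02], [0, 0, -0.02], [0, 0, -0.02], [0, 0, -0.015], [0, 0, -0.008], [0, 0, 0], [0, 0, 0]], dr=[[0, 0, 0], [0, 0, 0], [0, 0, 0], [0, 0, 0], [0, 0, 0], [0, 0, 0], [0, 0, 0], [0, 0, 0], [0, 0, 0], [0, 0, 0], [0, 0, 0], [0, 0, 0]])

```text
time: 11.0
tcp_pos: [470.7, -46.2, 150.8]
tool_rot: [[1.0, -0.001, 0.0], [-0.001, -1.0, -0.0], [0.0, 0.0, -1.0]]
wrist_force: [0.7, -0.6, -0.7]
width: 0.517
```

send_rows(fingers=[1, 1, 1, 1, 1, 1, 1, 1, 1, 1, 1, 1, 1, 1, 1, 1, 1, 1, 1, 1], translation=[[0.006, 0.0095, 0], [0.013, 0.0195, 0], [0.013, 0.0195, 0], [0.013, 0.0195, 0], [0.013, 0.0195, 0], [0.013, 0.0195, 0], [0.013, 0.0195, 0], [0.013, 0.0195, 0], [0.013, 0.0195, 0], [0.013, 0.0195, 0], [0.013, 0.0195, 0], [0.013, 0.0195, 0], [0.0065, 0.0095, 0], [0, 0, 0.012], [0, 0, 0.018], [0, 0, 0.018], [0, 0, 0.012], [0, 0, 0.006], [0, 0, 0], [0, 0, 0]], dr=[[0, 0, 0], [0, 0, 0], [0, 0, 0], [0, 0, 0], [0, 0, 0], [0, 0, 0], [0, 0, 0], [0, 0, 0], [0, 0, 0], [0, 0, 0], [0, 0, 0], [0, 0, 0], [0, 0, 0], [0, 0, 0], [0, 0, 0], [0, 0, 0], [0, 0, 0], [0, 0, 0], [0, 0, 0], [0, 0, 0]])

```text
time: 12.67
tcp_pos: [626.2, -279.6, 84.5]
tool_rot: [[1.0, -0.0, -0.0], [-0.0, -1.0, 0.0], [-0.0, -0.0, -1.0]]
wrist_force: [0.5, -0.6, 0.3]
width: 0.514
```

Contact should come at about TCP z 79.3.

send_rows(fingers=[1, 1, 1, 1, 1, 1], translation=[[0, 0, 0.002], [0, 0, 0.0015], [0, 0, 0.001], [0, 0, 0.001], [0, 0, 0], [0, 0, 0]], dr=[[0, 0, 0], [0, 0, 0], [0, 0, 0], [0, 0, 0], [0, 0, 0], [0, 0, 0]])

```text
time: 13.17
tcp_pos: [626.4, -279.8, 79.5]
tool_rot: [[1.0, -0.001, 0.0], [-0.001, -1.0, -0.0], [0.0, 0.0, -1.0]]
wrist_force: [-0.1, 0.7, 0.3]
width: 0.518
```

send_rows(fingers=[1, 1, 1], translation=[[0, 0, 0.001], [0, 0, 0], [0, 0, 0]], dr=[[0, 0, 0], [0, 0, 0], [0, 0, 0]])

```text
time: 13.42
tcp_pos: [626.4, -279.8, 79.3]
tool_rot: [[1.0, -0.001, 0.001], [-0.001, -1.0, -0.0], [0.001, 0.0, -1.0]]
wrist_force: [-1.8, 1.1, 5.9]
width: 0.521
```

send_rows(fingers=[-0.3, -0.3, -0.3, -0.5, -1, -1, -1, -1, -1, -1, -1], translation=[[0, 0, 0], [0, 0, 0], [0, 0, 0], [0, 0, 0], [0, 0, 0], [0, 0, -0.005], [0, 0, -0.015], [0, 0, -0.02], [0, 0, -0.02], [0, 0, -0.015], [0, 0, 0]], dr=[[0, 0, 0], [0, 0, 0], [0, 0, 0], [0, 0, 0], [0, 0, 0], [0, 0, 0], [0, 0, 0], [0, 0, 0], [0, 0, 0], [0, 0, 0], [0, 0, 0]])

```text
time: 14.33
tcp_pos: [628.2, -280.7, 157.6]
tool_rot: [[1.0, -0.001, 0.007], [-0.001, -1.0, -0.003], [0.007, 0.003, -1.0]]
wrist_force: [-0.2, 0.2, 0.5]
width: 0.997
```

send_rows(fingers=[-1, -1, -1, -1, -1, -1, -1, -1, -1, -1, -1, -1, -1, -1, -1, -1, -1], translation=[[-0.0112, -0.0232, 0], [-0.0112, -0.0232, 0], [-0.0112, -0.0232, 0], [-0.0112, -0.0232, 0], [-0.0112, -0.0232, 0], [-0.0112, -0.0232, 0], [-0.0112, -0.0232, 0], [-0.0112, -0.0232, 0], [-0.0112, -0.0232, 0], [-0.0112, -0.0232, 0], [-0.0112, -0.0232, 0], [-0.0112, -0.0232, 0], [-0.0112, -0.0232, 0], [-0.0112, -0.0232, 0], [0, 0, 0], [0, 0, 0], [0, 0, 0]], dr=[[0, 0, 0], [0, 0, 0], [0, 0, 0], [0, 0, 0], [0, 0, 0], [0, 0, 0], [0, 0, 0], [0, 0, 0], [0, 0, 0], [0, 0, 0], [0, 0, 0], [0, 0, 0], [0, 0, 0], [0, 0, 0], [0, 0, 0], [0, 0, 0], [0, 0, 0]])

```text
time: 15.75
tcp_pos: [469.8, 44.8, 152.9]
tool_rot: [[1.0, -0.0, 0.0], [-0.0, -1.0, -0.0], [0.0, 0.0, -1.0]]
wrist_force: [-0.3, -0.2, -0.4]
width: 1.0
```

send_rows(fingers=[-1, -1, -1, -1, -1, -1, -1, -1, -1, 1, 1, 1, 1, 1, 1, 1, 1, 1], translation=[[0, 0, 0.02], [0, 0, 0.02], [0, 0, 0.02], [0, 0, 0.02], [0, 0, 0.02], [0, 0, 0.02], [0, 0, 0.02], [0, 0, 0.0105], [0, 0, 0], [0, 0, 0], [0, 0, 0], [0, 0, 0], [0, 0, 0], [0, 0, 0], [0, 0, 0], [0, 0, 0], [0, 0, 0], [0, 0, 0]], dr=[[0, 0, 0], [0, 0, 0], [0, 0, 0], [0, 0, 0], [0, 0, 0], [0, 0, 0], [0, 0, 0], [0, 0, 0], [0, 0, 0], [0, 0, 0], [0, 0, 0], [0, 0, 0], [0, 0, 0], [0, 0, 0], [0, 0, 0], [0, 0, 0], [0, 0, 0], [0, 0, 0]])

```text
time: 17.25
tcp_pos: [470.2, 45.0, 3.8]
tool_rot: [[1.0, -0.0, 0.002], [-0.0, -1.0, -0.0], [0.002, 0.0, -1.0]]
wrist_force: [-0.7, -0.9, 6.3]
width: 0.281
```

send_rows(fingers=[1, 1, 1, 1, 1, 1, 1, 1, 1, 1, 1, 1], translation=[[0, 0, -0.003], [0, 0, -0.007], [0, 0, -0.015], [0, 0, -0.02], [0, 0, -0.02], [0, 0, -0.02], [0, 0, -0.02], [0, 0, -0.02], [0, 0, -0.015], [0, 0, -0.008], [0, 0, 0], [0, 0, 0]], dr=[[0, 0, 0], [0, 0, 0], [0, 0, 0], [0, 0, 0], [0, 0, 0], [0, 0, 0], [0, 0, 0], [0, 0, 0], [0, 0, 0], [0, 0, 0], [0, 0, 0], [0, 0, 0]])

```text
time: 18.25
tcp_pos: [469.4, 45.1, 150.7]
tool_rot: [[1.0, -0.001, 0.0], [-0.001, -1.0, -0.0], [0.0, 0.0, -1.0]]
wrist_force: [-1.1, 0.4, -0.1]
width: 0.276
```

Run:
```python
from h import *
s=cams.snapshot("scene"); o=ctrl.get_obs();print(o["tcp_pos"].round(1),o["width"],o["wrist_force"].round(1))
c=s["image"][60:240,100:380,::-1]
cv2.imwrite("pics/g3.png",cv2.resize(c,None,fx=2.8,fy=2.8,interpolation=2))
```

```text
[469.   45.  150.1] 0.2797824582258159 [-0.2 -0.1  0.2]
```

View pics/g3.png

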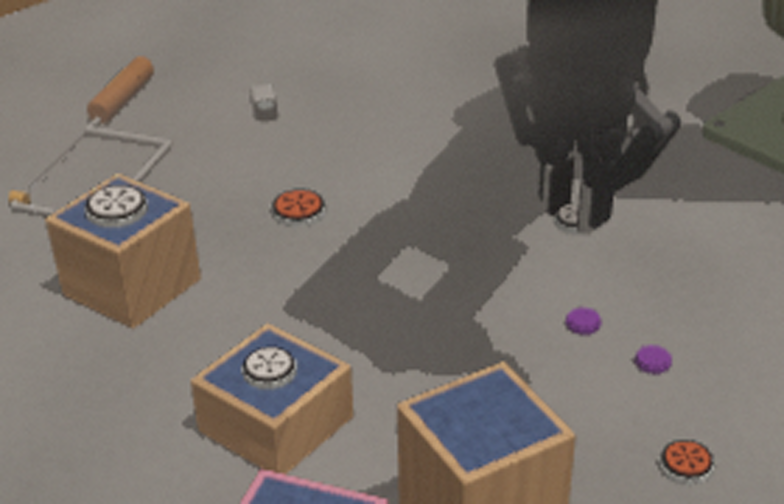

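silver_m and silver_l are flat on their risers, and silver_s is held. Now to riser_25.

send_rows(fingers=[1, 1, 1, 1, 1, 1, 1, 1, 1, 1, 1, 1, 1, 1, 1], translation=[[0.006, -0.0095, 0], [0.0113, -0.0183, 0], [0.0113, -0.0183, 0], [0.0113, -0.0183, 0], [0.0113, -0.0183, 0], [0.0113, -0.0183, 0], [0.0113, -0.0183, 0], [0.0113, -0.0183, 0], [0.0113, -0.0183, 0], [0.0113, -0.0183, 0], [0.0113, -0.0183, 0], [0.0113, -0.0183, 0], [0.0057, -0.0087, 0], [0, 0, 0], [0, 0, 0]], dr=[[0, 0, 0], [0, 0, 0], [0, 0, 0], [0, 0, 0], [0, 0, 0], [0, 0, 0], [0, 0, 0], [0, 0, 0], [0, 0, 0], [0, 0, 0], [0, 0, 0], [0, 0, 0], [0, 0, 0], [0, 0, 0], [0, 0, 0]])

```text
time: 19.55
tcp_pos: [605.2, 264.5, 149.4]
tool_rot: [[1.0, 0.0, -0.002], [0.0, -1.0, -0.001], [-0.002, 0.001, -1.0]]
wrist_force: [1.0, 0.1, -0.4]
width: 0.282
```

send_rows(fingers=[1, 1, 1, 1, 1, 1, 1, 1, 1, 1], translation=[[0, 0, 0.01], [0, 0, 0.02], [0, 0, 0.02], [0, 0, 0.02], [0, 0, 0.02], [0, 0, 0.014], [0, 0, 0.008], [0, 0, 0.004], [0, 0, 0], [0, 0, 0]], dr=[[0, 0, 0], [0, 0, 0], [0, 0, 0], [0, 0, 0], [0, 0, 0], [0, 0, 0], [0, 0, 0], [0, 0, 0], [0, 0, 0], [0, 0, 0]])

```text
time: 20.38
tcp_pos: [606.1, 264.3, 35.3]
tool_rot: [[1.0, -0.001, 0.001], [-0.001, -1.0, 0.0], [0.001, -0.0, -1.0]]
wrist_force: [0.4, -0.2, 0.2]
width: 0.278
```

send_rows(fingers=[1, 1, 1, 1, 1, 1], translation=[[-0.0005, 0, 0.003], [0, 0, 0.0015], [0, 0, 0.001], [0, 0, 0.001], [0, 0, 0], [0, 0, 0]], dr=[[0, 0, 0], [0, 0, 0], [0, 0, 0], [0, 0, 0], [0, 0, 0], [0, 0, 0]])

```text
time: 20.88
tcp_pos: [605.5, 264.6, 28.9]
tool_rot: [[1.0, -0.001, 0.001], [-0.001, -1.0, 0.0], [0.001, -0.0, -1.0]]
wrist_force: [-1.0, -0.4, 5.2]
width: 0.28
```

send_rows(fingers=[1, 1, 1], translation=[[0, 0, 0.001], [0, 0, 0], [0, 0, 0]], dr=[[0, 0, 0], [0, 0, 0], [0, 0, 0]])

```text
time: 21.13
tcp_pos: [605.5, 264.6, 28.8]
tool_rot: [[1.0, -0.001, 0.001], [-0.001, -1.0, 0.0], [0.001, -0.0, -1.0]]
wrist_force: [-2.6, -1.7, 10.0]
width: 0.276
```

send_rows(fingers=[0.2, 0.2, 0.2, 0, -1, -1, -1, -1, -1, -1, -1, -1, -1], translation=[[0, 0, 0], [0, 0, 0], [0, 0, 0], [0, 0, 0], [0, 0, 0], [0, 0, -0.005], [0, 0, -0.015], [0, 0, -0.02], [0, 0, -0.02], [0, 0, -0.02], [0, 0, -0.02], [0, 0, -0.02], [0, 0, 0]], dr=[[0, 0, 0], [0, 0, 0], [0, 0, 0], [0, 0, 0], [0, 0, 0], [0, 0, 0], [0, 0, 0], [0, 0, 0], [0, 0, 0], [0, 0, 0], [0, 0, 0], [0, 0, 0], [0, 0, 0]])

```text
time: 22.22
tcp_pos: [607.6, 265.5, 152.3]
tool_rot: [[1.0, -0.001, 0.008], [-0.001, -1.0, 0.003], [0.008, -0.003, -1.0]]
wrist_force: [0.1, 0.2, 0.5]
width: 1.001
```

send_rows(fingers=[-1, -1, -1, -1, -1, -1, -1, -1, -1, -1, -1], translation=[[-0.02, -0.0006, 0], [-0.02, -0.0006, 0], [-0.02, -0.0006, 0], [-0.02, -0.0006, 0], [-0.02, -0.0006, 0], [-0.02, -0.0006, 0], [-0.02, -0.0006, 0], [-0.02, -0.0006, 0], [0, 0, 0], [0, 0, 0], [0, 0, 0]], dr=[[0, 0, 0], [0, 0, 0], [0, 0, 0], [0, 0, 0], [0, 0, 0], [0, 0, 0], [0, 0, 0], [0, 0, 0], [0, 0, 0], [0, 0, 0], [0, 0, 0]])

```text
time: 23.13
tcp_pos: [446.1, 269.6, 147.1]
tool_rot: [[1.0, -0.0, 0.001], [-0.0, -1.0, 0.0], [0.001, -0.0, -1.0]]
wrist_force: [0.5, -0.1, -0.0]
width: 1.001
```

send_rows(fingers=[-1, -1, -1, -1, -1, -1, -1, -1, -1, 1, 1, 1, 1, 1, 1, 1], translation=[[-0.001, 0, 0.02], [0, 0, 0.02], [0, 0, 0.02], [0, 0, 0.02], [0, 0, 0.02], [0, 0, 0.02], [0, 0, 0.02], [0, 0, 0.006], [0, 0, 0], [0, 0, 0], [0, 0, 0], [0, 0, 0], [0, 0, 0], [0, 0, 0], [0, 0, 0], [0, 0, 0]], dr=[[0, 0, 0], [0, 0, 0], [0, 0, 0], [0, 0, 0], [0, 0, 0], [0, 0, 0], [0, 0, 0], [0, 0, 0], [0, 0, 0], [0, 0, 0], [0, 0, 0], [0, 0, 0], [0, 0, 0], [0, 0, 0], [0, 0, 0], [0, 0, 0]])

```text
time: 24.47
tcp_pos: [445.5, 269.8, 3.1]
tool_rot: [[1.0, -0.0, 0.003], [-0.0, -1.0, 0.001], [0.003, -0.001, -1.0]]
wrist_force: [-0.7, -1.2, 6.1]
width: 0.663
```

send_rows(fingers=[1, 1, 1, 1, 1, 1, 1, 1, 1, 1, 1, 1], translation=[[0, 0, -0.003], [0, 0, -0.007], [0, 0, -0.015], [0, 0, -0.02], [0, 0, -0.02], [0, 0, -0.02], [0, 0, -0.02], [0, 0, -0.02], [0, 0, -0.02], [0, 0, -0.008], [0, 0, 0], [0, 0, 0]], dr=[[0, 0, 0], [0, 0, 0], [0, 0, 0], [0, 0, 0], [0, 0, 0], [0, 0, 0], [0, 0, 0], [0, 0, 0], [0, 0, 0], [0, 0, 0], [0, 0, 0], [0, 0, 0]])

```text
time: 25.47
tcp_pos: [444.0, 269.3, 154.2]
tool_rot: [[1.0, -0.001, 0.0], [-0.001, -1.0, 0.0], [0.0, -0.0, -1.0]]
wrist_force: [0.1, 0.5, -1.3]
width: 0.66
```

Run:
```python
from h import *
s=cams.snapshot("scene"); o=ctrl.get_obs();print(o["tcp_pos"].round(1),o["width"],o["wrist_force"].round(1))
c=s["image"][60:340,230:512,::-1]
cv2.imwrite("pics/g4.png",cv2.resize(c,None,fx=2.1,fy=2.1,interpolation=2))
```

```text
[443.6 269.  153.4] 0.663967912268335 [ 0.9  0.9 -1.4]
```

View pics/g4.png

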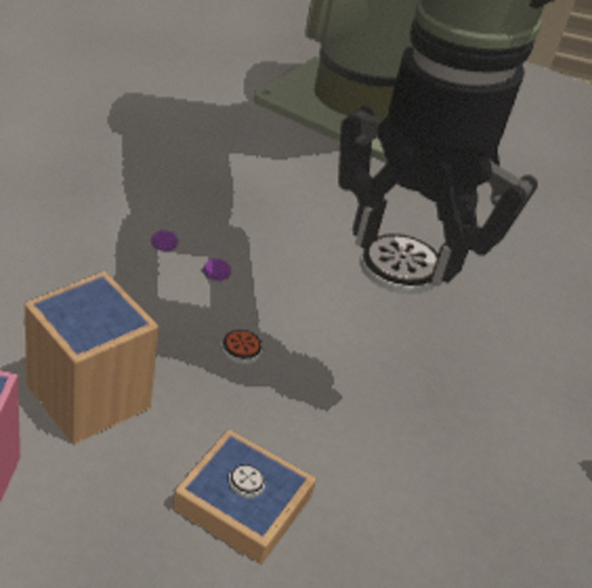

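silver_s is centred on riser_25 and silver_xl is held level. Now to riser_100; contact should come at about TCP z 103.1.

send_rows(fingers=[1, 1, 1, 1, 1, 1, 1, 1, 1, 1, 1, 1, 1, 1, 1, 1, 1, 1, 1], translation=[[0.0075, 0.0075, 0], [0.014, 0.0139, 0], [0.014, 0.0139, 0], [0.014, 0.0139, 0], [0.014, 0.0139, 0], [0.014, 0.0139, 0], [0.014, 0.0139, 0], [0.014, 0.0139, 0], [0.014, 0.0139, 0], [0.014, 0.0139, 0], [0.014, 0.0139, 0], [0.014, 0.0139, 0], [0.007, 0.0065, 0], [0, 0, 0.008], [0, 0, 0.014], [0, 0, 0.014], [0, 0, 0.006], [0, 0, 0], [0, 0, 0]], dr=[[0, 0, 0], [0, 0, 0], [0, 0, 0], [0, 0, 0], [0, 0, 0], [0, 0, 0], [0, 0, 0], [0, 0, 0], [0, 0, 0], [0, 0, 0], [0, 0, 0], [0, 0, 0], [0, 0, 0], [0, 0, 0], [0, 0, 0], [0, 0, 0], [0, 0, 0], [0, 0, 0], [0, 0, 0]])

```text
time: 27.1
tcp_pos: [612.1, 102.8, 111.7]
tool_rot: [[1.0, -0.0, -0.001], [-0.0, -1.0, -0.0], [-0.001, 0.0, -1.0]]
wrist_force: [0.5, -0.8, -0.8]
width: 0.66
```

send_rows(fingers=[1, 1, 1, 1, 1, 1, 1], translation=[[0, 0.001, 0.003], [0, 0, 0.002], [0, 0, 0.0015], [0, 0, 0.001], [0, 0, 0.001], [0, 0, 0], [0, 0, 0]], dr=[[0, 0, 0], [0, 0, 0], [0, 0, 0], [0, 0, 0], [0, 0, 0], [0, 0, 0], [0, 0, 0]])

```text
time: 27.68
tcp_pos: [612.7, 101.4, 103.7]
tool_rot: [[1.0, -0.001, 0.0], [-0.001, -1.0, -0.0], [0.0, 0.0, -1.0]]
wrist_force: [0.0, 0.2, -0.5]
width: 0.661
```

send_rows(fingers=[1, 1, 1], translation=[[0, 0, 0.001], [0, 0, 0], [0, 0, 0]], dr=[[0, 0, 0], [0, 0, 0], [0, 0, 0]])

```text
time: 27.93
tcp_pos: [612.9, 101.4, 103.2]
tool_rot: [[1.0, -0.001, 0.001], [-0.001, -1.0, 0.0], [0.001, -0.0, -1.0]]
wrist_force: [-0.8, 0.5, 3.2]
width: 0.662
```

Contact. Release, rise, and back away towards the base for a clear view.

send_rows(fingers=[-0.5, -0.5, -0.5, -0.8, -1, -1, -1, -1, -1, -1, -1], translation=[[0, 0, 0], [0, 0, 0], [0, 0, 0], [0, 0, 0], [0, 0, 0], [0, 0, -0.005], [0, 0, -0.015], [0, 0, -0.02], [0, 0, -0.02], [0, 0, -0.02], [0, 0, 0]], dr=[[0, 0, 0], [0, 0, 0], [0, 0, 0], [0, 0, 0], [0, 0, 0], [0, 0, 0], [0, 0, 0], [0, 0, 0], [0, 0, 0], [0, 0, 0], [0, 0, 0]])

```text
time: 28.85
tcp_pos: [615.2, 101.7, 187.6]
tool_rot: [[1.0, -0.001, 0.009], [-0.001, -1.0, 0.001], [0.009, -0.001, -1.0]]
wrist_force: [0.5, -0.3, 0.7]
width: 1.001
```

send_rows(fingers=[-1, -1, -1, -1, -1, -1, -1, -1, -1, -1, -1, -1], translation=[[-0.02, 0, 0], [-0.02, 0, 0], [-0.02, 0, 0], [-0.02, 0, 0], [-0.02, 0, 0], [-0.02, 0, 0], [-0.02, 0, 0], [-0.02, 0, 0], [-0.02, 0, 0], [-0.02, 0, 0], [0, 0, 0], [0, 0, 0]], dr=[[0, 0, 0], [0, 0, 0], [0, 0, 0], [0, 0, 0], [0, 0, 0], [0, 0, 0], [0, 0, 0], [0, 0, 0], [0, 0, 0], [0, 0, 0], [0, 0, 0], [0, 0, 0]])

```text
time: 29.85
tcp_pos: [412.3, 101.5, 182.7]
tool_rot: [[1.0, -0.0, 0.001], [-0.0, -1.0, -0.0], [0.001, 0.0, -1.0]]
wrist_force: [0.7, 0.3, -0.1]
width: 0.998
```

Run:
```python
from h import *
s=cams.snapshot("top"); o=ctrl.get_obs();print(o["tcp_pos"].round(1),o["width"])
for f in felt(s): print(*f)
h=cv2.cvtColor(s["image"],cv2.COLOR_RGB2HSV).astype(int)
for n,m in(("s",(h[...,1]<50)&(h[...,2]>150)),("cu",(h[...,0]<14)&(h[...,1]>170)&(h[...,2]>110))):
  for c,a,b in blobs(cv2.morphologyEx(m.astype(np.uint8),cv2.MORPH_CLOSE,np.ones((5,5))),30):
    z=pz(s,*c)[2]
    if 5<z<130:print(n,c.round(),z.round(1),ray(s,*c,z)[:2].round(1))
cv2.imwrite("pics/t2.png",cv2.resize(s["image"][80:300,80:450,::-1],None,fx=2,fy=2))
t=cams.snapshot("scene");cv2.imwrite("pics/s2.png",cv2.resize(t["image"][:,:,::-1],None,fx=1.5,fy=1.5))
```

```text
[413.3 101.6 182.8] 1.0053581176338953
101.2 [753.7  92.9] [59.9 60.8] 27.4 [210.  95.]
60.1 [642.6 -69.9] [59.4 59.9] 8.4 [295. 156.]
85.0 [ 623.9 -276.5] [59.7 59.8] 11.7 [405. 162.]
33.2 [604.4 262. ] [59.2 59.8] 6.8 [129. 180.]
s [496.  94.] 5.4 [ 791.1 -509.6]
s [296. 154.] 59.8 [645.3 -71.7]
s [408. 159.] 85.7 [ 626.5 -280.1]
s [ 15. 174.] 53.3 [613.5 480.1]
s [128. 179.] 32.8 [605.5 264.5]
s [488. 301.] 15.4 [ 360.4 -439.7]
cu [395. 251.] 10.5 [ 458.7 -268.8]
```

View pics/t2.png

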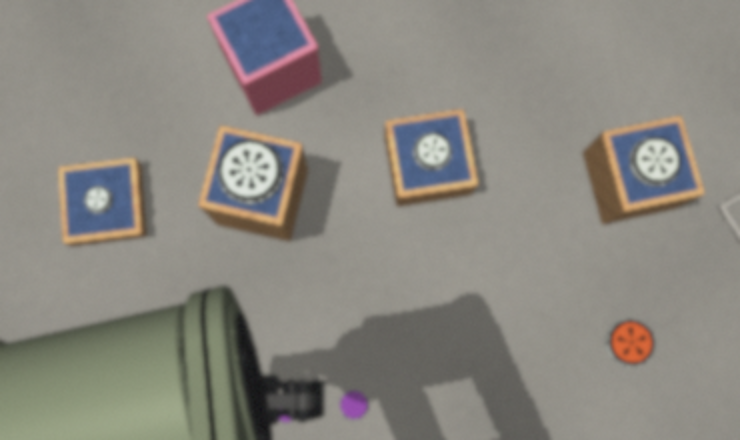

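View pics/s2.png

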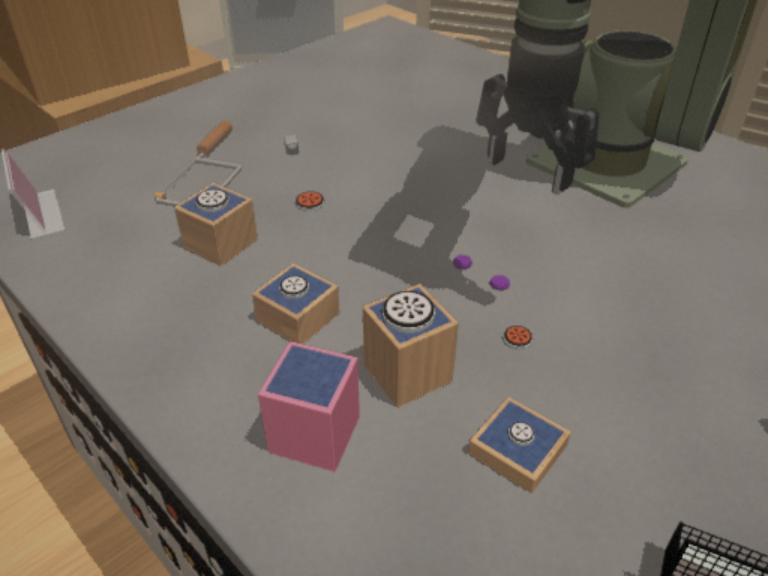

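All four silver coins are flat and centred on their risers, both copper coins are where they started, and the gripper is clear of everything.

```bash
python3 -c "
from rig import job
print(job.finish_job())"
```

```text
the job is handed in; nothing more can be done
None
```

All four silver coins are on their risers in size order: xl on 100 mm, l on 75 mm, m on 50 mm, s on 25 mm. I handed the job in at about 30 s of the 104 s allowed; no verdict was reported. Each coin was lowered until it touched the felt, with 3–10 N at the wrist, before I let go.

**Position checks:** in the last top view, l, m and s measured within about 1 mm of their risers' centres. Their tops stood about 85, 60 and 33 mm high, as expected.

**Weaker checks:**
- **silver_xl:** the automatic measurement missed it in the last view. Its centring rests on the gripper position, within 1 mm of riser_100's measured centre, and on both pictures, where it looks flat and central.
- **copper_l:** measured within 0.5 mm of where it began.
- **copper_m:** hidden in the last top view, so I only saw it in the scene view, apparently unmoved.
- **Risers:** a last re-measure with coins on them was only rough, because the coin tops upset the height reading. riser_25, riser_50 and riser_75 still read within 4 mm of their starting positions. The method gave nothing for riser_100, which looked upright and unmoved in both pictures.

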